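# Push a sample plate in through the intake flap

## Task

With your fingertips, gently push the sample plate along the deck of the plate intake and in under the hanging flap, until the whole plate has slid down inside, and draw your fingers back so that the flap swings fully shut behind it. Only push the plate: do not lift, tip up or fling it, and leave the tip box, the bottle and the tube rack where they stand.

Things in the scene. Friction and masses are not known exactly. Their poses are not given: they have to be found in the camera images.
- intake: Plate intake, fixed on the bench: a level raised steel deck leading through a doorway with a hanging flap into a white box with a clear roof window. Origin on the bench below the flap's hinge line, mid-way across; x points along the deck into the box, y left, z up. Deck top at z 70 mm, from x -210 mm (open front end) to x 10 mm, 166 mm wide between 12 mm thick sides.
- doorway (a point): Middle of the doorway at deck level, below the hinge line (same axes as the intake). Doorway 166 mm wide; lintel x -5 to 5 mm, underside 50 mm and box top 58 mm above the deck. Before it the sides are lips 10 mm high; after it, walls. From 10 mm past this point a smooth ramp falls at 30 degrees to the back wall at x 112 mm: the plate tips on to it and slides in once its middle is past that edge.
- flap (a joint): Angle of the thin metal flap (3 x 160 x 43 mm, about 50 g): 0 = hanging shut, upright; grows as its lower edge swings into the box (+x), at most 1.4 rad; cannot swing outward. Hinge line at x 0, z 119 mm in the intake's frame; lower edge 6 mm above the deck. Swings freely, no spring or latch; falls shut by its own weight and rests on whatever stands under it.
- plate: White sample plate with 4 by 6 round wells, a rigid block 85 mm along its x axis, 127 mm along its y axis (across the deck) and 24 mm high, about 0.15 kg, sliding easily; origin at the centre of its underside, z up. It starts on the deck in front of the flap, a little askew, its x axis roughly along the intake's x axis.
- tip_box: Bystander: closed grey pipette-tip box with a clear lid, 62 x 62 x 64 mm, loose on the bench beside the intake; origin at the centre of its underside.
- bottle: Bystander: amber reagent bottle, 54 mm across, 115 mm tall, loose on the bench beside the intake; origin at the centre of its underside.
- tube_rack: Bystander: small white tube rack with eight tube caps, 90 x 50 x 40 mm, loose on the bench beside the intake; origin at the centre of its underside.

How it is judged:
On the way, in this order (a step that is already met when the one before it is completed fails the run):
1. the plate, still on the deck, has its leading part in under the opened flap (value of joint flap above 0.3 rad and x of plate in the frame of intake above -0.035 m and height (world z) of plate above 0.062 m), for 0.05 s.
2. the whole plate is inside, past the flap (x of plate in the frame of intake between 0.045 and 0.112 m and y of plate in the frame of intake between -0.06 and 0.06 m), for 0.1 s.
At the end, for the whole second after the job is handed in: The plate lies at rest, right side up, on the ramp wholly inside the box, its centre at least 45 mm past the hinge line and at least 10 mm below deck level; the flap hangs shut (within 0.05 rad); the tip box, bottle and tube rack are within 20 mm of where they stood (all of step 2 and value of joint flap below 0.05 rad and angle between plate's own z axis and vertical below 0.65 rad and height (world z) of plate below 0.06 m and linear speed of plate below 0.02 m/s and distance of each of tip_box, bottle, tube_rack from where it was at the start of the episode below 0.02 m); the robot touches nothing.
It fails at once if the plate is lifted off the deck (by 10 mm or more) (height (world z) of plate above 0.08 m).
It fails at once if the plate is tipped up (more than 0.25 rad) on the deck (angle between plate's own z axis and vertical above 0.25 rad and x of plate in the frame of intake below -0.01 m).
It fails at once if the plate is flung (faster than 0.4 m/s on the deck) (linear speed of plate above 0.4 m/s and x of plate in the frame of intake below 0 m).
It fails at once if a bystander is shifted by more than 20 mm or knocked over (distance of any of tip_box, bottle, tube_rack from where it was at the start of the episode above 0.02 m or angle between any of tip_box, bottle, tube_rack's own z axis and vertical above 0.3 rad).
It also fails if it takes over 38 s, if anything falls off the work surface, if the arm or the gripper's body presses on something with over 40 N, if the wrist force passes 120 N, or if a joint passes its speed limit or range.

## Robot

A 7-joint arm with a two-finger parallel gripper is mounted at the origin on the work surface. World frame = base frame: x ahead of the robot, y to its left, z up, the work surface at z = 0. Lengths are in m, angles in rad, forces in N, time in s.
With the tool pointing down it reaches from about 0.4 to 0.85 m from the base axis. Payload 10.4 kg.
Tool frame: the origin (TCP) lies at the very end of the fingers, on their centre line; the grasp point (between the pads) lies manip.hold_point_z behind it (manip.hold_point_z is the distance from the TCP to the grasp point, in m); z points along the fingers, y is the direction in which the jaws open and shut (so a half turn about z gives the same grasp; the last joint's range is limited). The gripper opens to 85 mm and grips with 20 to 120 N. Pads are 22 mm wide; open, the fingers measure 114 mm over their backs; the gripper's body (76 mm by 85 mm) begins 54 mm behind the grasp point. The pads swing forward as they close: fully open they stand 13 mm farther back than shut.
Start: joints at [-1.177, 0.332, -0.065, 1.46, 0.022, 1.35, -0.088], TCP at [0.253, 0.572, 0.197] pointing down, gripper open.
Joint ranges: [-2.6, 2.6], [-0.5, 2.12], [-1.47, 1.34], [0.16, 2.42], [-1.27, 4.41], [0.06, 2.06], [-2.6, 2.6]. Speed limits (rad/s): [2.22, 2.22, 2.79, 2.79, 3.14, 3.14, 3.14].

## Interface

Orientations are given as a unit quaternion [x, y, z, w].
In Python, from workcell import manip gives the robot as it stands.
- The arm moves only by the tool jog_arm, never from a script. Its arguments are lists of equal length, an entry for each row: "translation": the shift along the world's x, y, z in mm, a list of three; "turn": the turn about the world's z in degrees. In form: {"translation": [[x, y, z], ...], "turn": [turn, ...]}. A call has 1 to 12 rows; each row is the pose to reach, as a shift and turn from the pose measured when the call began; what a row does not reach only later rows make up. A row lasts 1/12 s, in which the tool goes at most 41.7 mm and 7.16 degrees, less where a joint would pass 70% of its speed; a pose out of reach is approached as far as the arm can. A call with a gripper value outside its range is refused whole. "grip" is the finger opening in mm, from 0 to 85.4, set as the call begins (left out, the last holds). The fingers move at their own pace and stop on an object; "grip_force" is the grip in N (left out, the last holds). Time passes only in rows, so rows that repeat a pose let the fingers close. It gives the time, the measured TCP pose, the force and the opening at its end, in the units of the state.
- manip.get_obs(): the state, without advancing time (a new reading comes with each control period).
- manip.camera(name): name is "scene" or "top" or "wrist"; returns a dict with "frame" (400x640x3 uint8, red, green, blue), "mtx" (3x3 intrinsics, pixels), "k1" (the pictures are not rectified: a ray, as slopes to the right and down, at radius r is drawn at 1 + k1 r^2 times it, then the intrinsics apply), "pose" (4x4, takes a point from camera to world coordinates). Camera axes: x right, y down, z forward; pixel columns grow to the right and rows downward; lengths in m; the calibration is good to about 2 mm. A picture is of the moment at which its call begins. There is no depth.
- manip.hand_in(): hands the job in, once; it reports no verdict.
Trained networks look in a picture, given as the dict that the camera call returned (one of the last four; its "shot" number tells which), for a name from the list of things; names that differ only in an ending like _2 or _b are one class to them, and where a whole thing is asked for, a point or a joint stands for the part that bears it (a point fixed in the world has none). Each returns a list of dicts, best first, with "confidence" (0 to 1); they miss things now and then, are a little off and sometimes report something else, mostly with a low value. They report only what shows in the picture. A call takes as long as a camera call.
- manip.outline_of(picture, label): "mask" (400x640 bool, what is visible of it) and "extent" ([left, top, right, bottom] in pixels, round what is visible of it).
- manip.pinpoint(picture, label): "at" ([column, row] in pixels: a listed point, or the origin of a listed thing).
The state is a dict: "clock": time; "joint_pos": joint angles; "joint_velocities": joint speeds; "tau": joint torques, N m; "position": TCP position; "ee_rot": TCP orientation; "ft_force": force on the tool from outside, world axes, zero at the start; "torque": the same for the moment, N m; "grip_width": opening from 0.0 (shut) to 1.0 (fully open).
Only numpy, scipy, OpenCV 4.12 (cv2) and the standard library are available. Lean on these libraries where they do the work, as an engineer would, in place of code of your own. Each camera call takes 0.05 s, during which the arm holds its last target. There are 200 camera calls.

## Working session

There is one attempt and no reset: what is moved stays moved. The work goes in short steps, Python scripts to look and compute and a tool call to move; the robot and the scene stay as the last step left them, time stands still between calls to the robot, and variables do not carry over. Pictures are saved under pics/ and viewed, about 8 in all and at most 12, crops included, and the job is handed in when it is done.

Besides the shell and the picture viewer there is one more tool, called by a JSON object that holds its "fn" and its "kwargs". jog_arm: Moves the arm, as the interface text tells. Its arguments: {"type":"object","properties":{"translation":{"type":"array"},"turn":{"type":"array"},"grip":{"type":"number"},"grip_force":{"type":"number"}},"required":["translation","turn"]}

```bash
mkdir -p pics; cat > h.py <<'E'
import numpy as np, cv2
from workcell import manip
def ray(p,uv):
    K=np.array(p["mtx"]);k=p["k1"];T=np.array(p["pose"])
    d=np.array([(uv[0]-K[0,2])/K[0,0],(uv[1]-K[1,2])/K[1,1]]);u=d.copy()
    for _ in range(30): u=d/(1+k*(u@u))
    return T[:3,3],T[:3,:3]@np.array([u[0],u[1],1])
def onz(p,uv,z):
    o,d=ray(p,np.array(uv,float)); return o+d*(z-o[2])/d[2]
def proj(p,X):
    K=np.array(p["mtx"]);T=np.array(p["pose"])
    c=T[:3,:3].T@(np.array(X)-T[:3,3]);u=c[:2]/c[2];u=u*(1+p["k1"]*(u@u))
    return np.array([K[0,0]*u[0]+K[0,2],K[1,1]*u[1]+K[1,2]])
E
python3 - <<'E'
from h import *
Z=dict(intake=0,doorway=.07,plate=.07,tip_box=0,bottle=0,tube_rack=0)
np.set_printoptions(precision=4,suppress=True)
ims=[]
for n in ("top","scene"):
    p=manip.camera(n); im=p["frame"][:,:,::-1].copy()
    print(n,np.array(p["pose"])[:3,3])
    for l,z in Z.items():
        r=manip.pinpoint(p,l)
        for q in r[:2]: print(l,np.round(q["at"],1),round(q["confidence"],2),onz(p,q["at"],z))
    cv2.imwrite(f"pics/{n}0.png",im)
E
```

```text
top [0.4861 0.0669 1.27  ]
intake [297.3 223.8] 0.76 [0.6113 0.1097 0.    ]
doorway [294.  218.1] 0.91 [0.6182 0.1151 0.07  ]
plate [293.5 252.9] 0.66 [0.5354 0.1172 0.07  ]
tip_box [224.2 182.6] 0.77 [0.7201 0.2959 0.    ]
tip_box [219.4 249.7] 0.65 [0.5487 0.3069 0.    ]
bottle [360.1 201.2] 0.88 [ 0.6664 -0.0504  0.    ]
tube_rack [218.1 248.4] 0.69 [0.5521 0.3103 0.    ]
scene [ 1.0848 -0.2729  0.6039]
plate [316.1 181.8] 0.63 [0.5358 0.1212 0.07  ]
tip_box [425.  222.2] 0.74 [0.7157 0.2854 0.    ]
bottle [279.7 281.8] 0.86 [ 0.6693 -0.0566  0.    ]
tube_rack [385.7 178.2] 0.85 [0.5504 0.3219 0.    ]
```

View pics/top0.png

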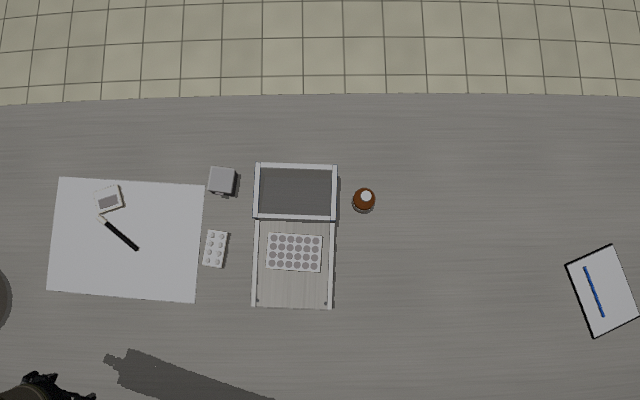

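View pics/scene0.png

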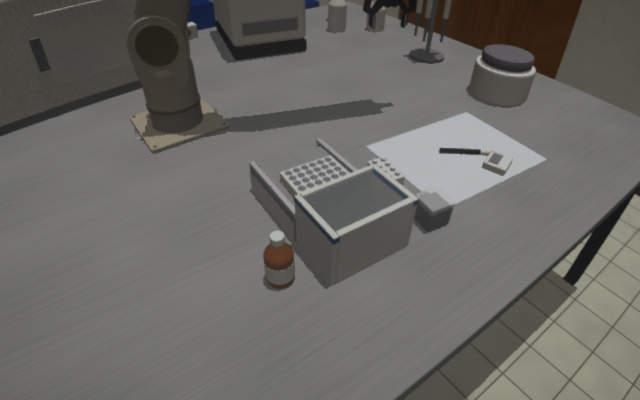

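```bash
python3 - <<'E'
from h import *
im=cv2.imread("pics/top0.png")[150:320,200:390]
cv2.imwrite("pics/topc.png",cv2.resize(im,None,fx=3.5,fy=3.5,interpolation=cv2.INTER_CUBIC))
o=manip.get_obs(); print({k:np.round(o[k],3) for k in("clock","position","ee_rot","grip_width")},manip.hold_point_z)
from scipy.spatial.transform import Rotation as R
print(R.from_quat(o["ee_rot"]).as_matrix().round(3))
p=manip.camera("top")
for l in("plate","intake"):
    for q in manip.outline_of(p,l)[:1]:
        c,_=cv2.findContours(q["mask"].astype("uint8"),0,2);c=max(c,key=cv2.contourArea)
        b=cv2.boxPoints(cv2.minAreaRect(c)); z=.094 if l=="plate" else .08
        print(l,q["confidence"],q["extent"]);print(b);print(np.array([onz(p,x,z)[:2] for x in b]).round(4))
E
```

```text
{'clock': np.float64(0.7), 'position': array([0.253, 0.572, 0.197]), 'ee_rot': array([0.207, 0.978, 0.   , 0.   ]), 'grip_width': np.float64(0.997)} 0.0187
[[-0.914  0.405  0.   ]
 [ 0.405  0.914  0.   ]
 [ 0.     0.    -1.   ]]
plate 0.95 [265.8, 234.9, 324.1, 273.7]
[[263.93533 268.8412 ]
 [266.82944 231.21764]
 [322.95883 235.53528]
 [320.06473 273.1588 ]]
[[0.4985 0.1851]
 [0.5858 0.1779]
 [0.5737 0.0471]
 [0.4866 0.0554]]
intake 0.96 [251.8, 162.0, 336.8, 309.7]
[[248.3042  306.31897]
 [254.07458 160.6168 ]
 [337.66626 163.92737]
 [331.89587 309.62952]]
[[0.4119 0.2237]
 [0.7579 0.2096]
 [0.7464 0.0084]
 [0.4016 0.0292]]
```

View pics/topc.png

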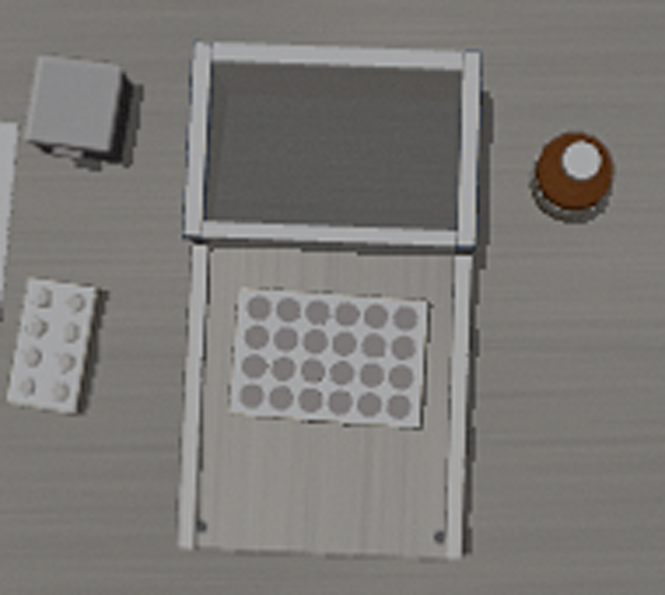

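```bash
python3 - <<'E'
from h import *
p=manip.camera("top")
f=lambda a,z:np.array([onz(p,np.array(x)/3.5+[200,150]-0.36,z)[:2] for x in a])
L=f([(179,547),(463,557)],.08);B=f([(194,42),(481,51),(473,248),(183,236)],.128);P=f([(241,288),(428,300),(420,428),(231,412)],.094)
for n,a in(("lips",L),("box",B),("plate",P)): print(n,a.round(4).tolist(),a.mean(0).round(4))
an=lambda v:np.degrees(np.arctan2(v[1],v[0])).round(2)
print("axis",an((B[0]+B[1])-(L[0]+L[1])),"box sides",an(B[0]-B[3]),an(B[1]-B[2]),"cross",an(L[0]-L[1])-90,an(B[0]-B[1])-90,an(B[3]-B[2])-90)
print("plate",an(P[0]-P[3]),an(P[1]-P[2]),an(P[0]-P[1])-90,an(P[3]-P[2])-90)
A=np.radians(-3)
for a in(-2,-3,-4):
  u=np.array([np.cos(np.radians(a)),np.sin(np.radians(a))])
  print(a,"door",L.mean(0)+.21*u,B[:2].mean(0)-.118*u, B[2:].mean(0)+.005*u)
E
```

```text
lips [[0.4128, 0.2179], [0.4036, 0.0291]] [0.4082 0.1235]
box [[0.7445, 0.2015], [0.7352, 0.0121], [0.6049, 0.0202], [0.6157, 0.2086]] [0.6751 0.1106]
plate [[0.5841, 0.174], [0.5741, 0.0495], [0.4895, 0.0563], [0.5019, 0.1811]] [0.5374 0.1152]
axis -2.88 box sides -3.13 -3.56 cross -2.7900000000000063 -2.799999999999997 -3.2900000000000063
plate -4.96 -4.58 -4.569999999999993 -5.659999999999997
-2 door [0.61804888 0.116151  ] [0.62194958 0.11093135] [0.61528383 0.11421696]
-3 door [0.61788901 0.11248934] [0.62203941 0.11298885] [0.61528003 0.11412977]
-4 door [0.61766525 0.10883103] [0.62216514 0.11504448] [0.6152747  0.11404267]
```

{"fn": "jog_arm", "kwargs": {"translation": [[15,-37,0],[30,-75,0],[45,-112,0],[60,-150,0],[75,-187,0],[90,-225,0],[105,-262,0],[120,-300,0],[135,-337,0],[150,-375,0],[165,-412,0],[180,-449,0]], "turn": [2,4,6,8,10,12,14,16,18,20,21,21], "grip": 50}}

```text
clock: 1.9
position: [0.4334, 0.1206, 0.1976]
ee_rot: [0.025, 1.0, 0.0, 0.0]
ft_force: [0.7, 0.3, 0.5]
grip_width: 0.587
```

{"fn": "jog_arm", "kwargs": {"translation": [[0,0,0],[0,0,0]], "turn": [0,0]}}

```text
clock: 2.07
position: [0.4341, 0.1183, 0.198]
ee_rot: [0.027, 1.0, 0.001, 0.001]
ft_force: [-0.5, 1.7, 0.3]
grip_width: 0.587
```

{"fn": "jog_arm", "kwargs": {"translation": [[4,4,-25],[4,4,-50],[4,4,-75],[4,4,-95],[4,4,-110],[4,4,-120],[4,4,-120],[4,4,-120]], "turn": [0,0,0,0,0,0,0,0]}}

```text
clock: 2.73
position: [0.438, 0.123, 0.0782]
ee_rot: [0.026, 1.0, 0.001, 0.001]
ft_force: [-0.1, -0.7, 0.1]
grip_width: 0.588
```

```bash
python3 - <<'E'
from h import *
o=manip.get_obs();print(o["clock"],o["position"],o["ft_force"])
p=manip.camera("scene");cv2.imwrite("pics/s1.png",cv2.resize(p["frame"][90:300,200:460,::-1],None,fx=3,fy=2.8,interpolation=cv2.INTER_CUBIC))
E
```

```text
2.7333 [0.43802608 0.12295518 0.07817265] [-0.09083965 -0.74852097  0.12184541]
```

View pics/s1.png

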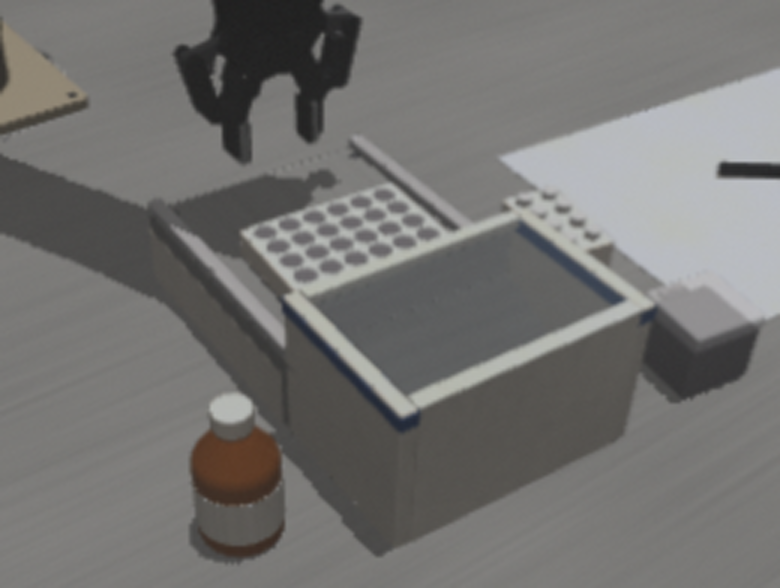

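```bash
python3 - <<'E'
from h import *
p=manip.camera("scene")
for z in(.07,.078,.085,.1,.12):
  print(z,[((proj(p,[.438,.123+s,z])-[200,90])*[3,2.8]).round() for s in(-.03,.03)])
E
```

```text
0.07 [array([243., 208.]), array([309., 184.])]
0.078 [array([242., 200.]), array([309., 176.])]
0.085 [array([242., 193.]), array([308., 169.])]
0.1 [array([241., 177.]), array([308., 153.])]
0.12 [array([239., 156.]), array([308., 132.])]
```

```bash
python3 - <<'E'
from h import *
p=manip.camera("scene");a=cv2.resize(p["frame"][90:230,200:380,::-1],None,fx=2.2,fy=2.8)
q=manip.camera("wrist");b=q["frame"][:,:,::-1]
t=manip.camera("top");c=t["frame"][200:320,230:370,::-1]
b=cv2.resize(b,(400,250))
im=np.zeros((600,800,3),"uint8");im[:392,:396]=a;im[:250,400:]=b;c=cv2.resize(c,(390,334));im[262:596,405:795]=c
cv2.imwrite("pics/m2.png",im)
print(manip.get_obs()["position"],np.array(q["pose"]).round(3))
E
```

```text
[0.43870241 0.12266181 0.07881895] [[ 0.053  0.961  0.272  0.37 ]
 [ 0.999 -0.052 -0.011  0.127]
 [ 0.003  0.273 -0.962  0.256]
 [ 0.     0.     0.     1.   ]]
```

View pics/m2.png

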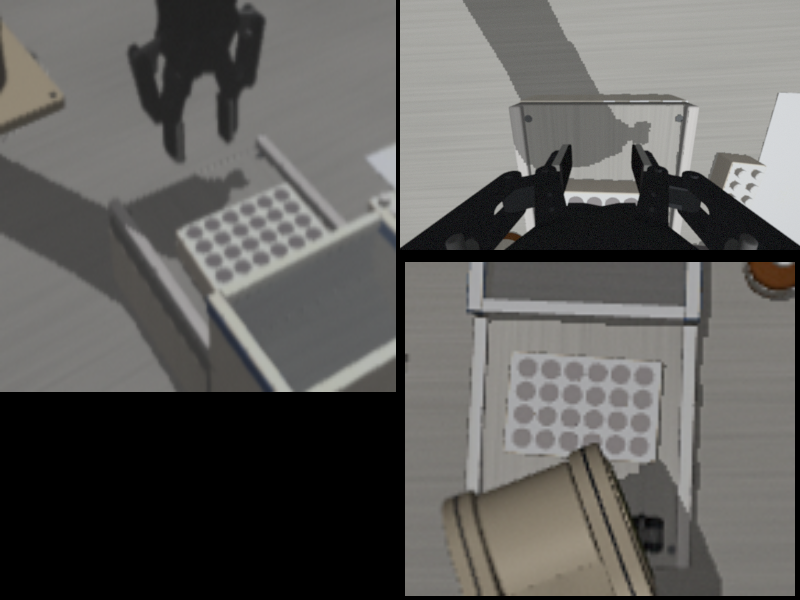

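```bash
python3 - <<'E'
from h import *
p=manip.camera("scene");q=manip.camera("wrist")
for a,b in(((280.3,146.4),(267,234)),((303.8,139.5),(379,234))):
  o1,d1=ray(p,a);o2,d2=ray(q,b)
  s=np.linalg.lstsq(np.c_[d1,-d2],o2-o1,rcond=None)[0]
  print((o1+s[0]*d1).round(4),(o2+s[1]*d2).round(4))
for z in (.078,.1,.115): print(z,[((proj(q,[.438+dx,.123+s,z]))).round() for s in(-.026,.026) for dx in(-.011,.011)])
print(ray(p,(280.3,146.4)))
E
```

```text
[0.4324 0.0974 0.1135] [0.431  0.0949 0.1135]
[0.4365 0.1573 0.1118] [0.4355 0.1547 0.1109]
0.078 [array([280., 206.]), array([283., 237.]), array([360., 201.]), array([361., 233.])]
0.1 [array([274., 218.]), array([278., 253.]), array([365., 213.]), array([366., 248.])]
0.115 [array([270., 228.]), array([274., 266.]), array([369., 223.]), array([370., 261.])]
(array([ 1.08478917, -0.27293729,  0.60388339]), array([-0.73765247,  0.41879256, -0.5545057 ]))
```

{"fn": "jog_arm", "kwargs": {"translation": [[0,0,-2],[0,0,-4],[0,0,-6],[0,0,-6]], "turn": [0,0,0,0]}}

```text
clock: 3.42
position: [0.4382, 0.1223, 0.072]
ee_rot: [0.027, 1.0, 0.001, 0.001]
ft_force: [-1.0, 0.4, 0.0]
grip_width: 0.584
```

{"fn": "jog_arm", "kwargs": {"translation": [[0,0,-2],[0,0,-3],[0,0,-4],[0,0,-4]], "turn": [0,0,0,0]}}

```text
clock: 3.75
position: [0.438, 0.1223, 0.0677]
ee_rot: [0.027, 1.0, 0.001, 0.001]
ft_force: [0.3, -0.1, 0.0]
grip_width: 0.586
```

{"fn": "jog_arm", "kwargs": {"translation": [[0,0,-2],[0,0,-4],[0,0,-6],[0,0,-6]], "turn": [0,0,0,0]}}

```text
clock: 4.08
position: [0.4378, 0.1222, 0.0613]
ee_rot: [0.027, 1.0, 0.001, 0.0]
ft_force: [-0.6, -0.3, -1.7]
grip_width: 0.583
```

```bash
python3 - <<'E'
from h import *
o=manip.get_obs();print(o["clock"],o["position"],o["ft_force"])
p=manip.camera("scene")
cv2.imwrite("pics/s3.png",cv2.resize(p["frame"][90:190,230:350,::-1],None,fx=6,fy=6,interpolation=cv2.INTER_CUBIC))
for z in(.06,.07,.08,.09,.1):
  print(z,[((proj(p,[.438,.122+s,z])-[230,90])*6).round() for s in(-.027,.027)])
E
```

```text
4.0833 [0.43777817 0.12217609 0.06128325] [-0.58664324 -0.2667562  -1.72484336]
0.06 [array([311., 465.]), array([429., 418.])]
0.07 [array([310., 444.]), array([429., 397.])]
0.08 [array([309., 422.]), array([428., 376.])]
0.09 [array([307., 400.]), array([428., 354.])]
0.1 [array([306., 378.]), array([427., 332.])]
```

View pics/s3.png

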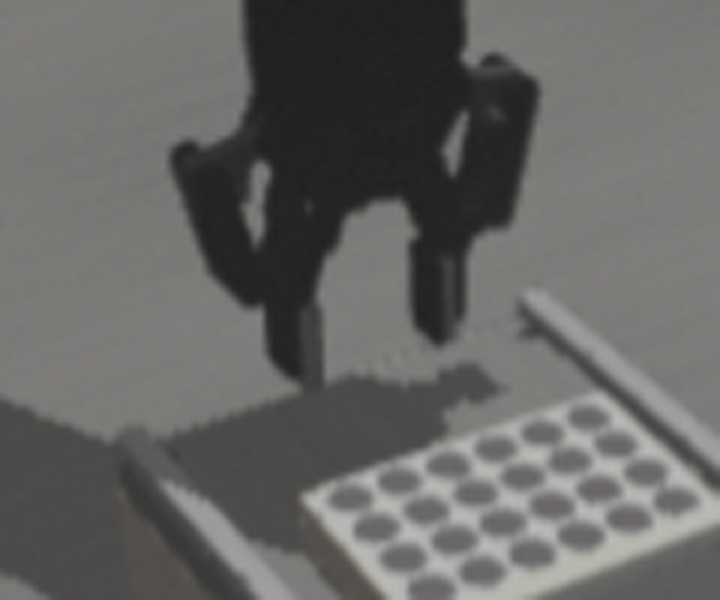

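{"fn": "jog_arm", "kwargs": {"translation": [[0,0,-2],[0,0,-5],[0,0,-8],[0,0,-8]], "turn": [0,0,0,0]}}

```text
clock: 4.47
position: [0.4374, 0.122, 0.0528]
ee_rot: [0.027, 1.0, 0.0, -0.0]
ft_force: [0.6, -0.5, -0.1]
grip_width: 0.583
```

{"fn": "jog_arm", "kwargs": {"translation": [[0,0,-2],[0,0,-4],[0,0,-6],[0,0,-6]], "turn": [0,0,0,0]}}

```text
clock: 4.8
position: [0.4372, 0.122, 0.0463]
ee_rot: [0.027, 1.0, 0.0, -0.0]
ft_force: [-0.7, -0.7, 0.4]
grip_width: 0.586
```

```bash
python3 - <<'E'
from h import *
o=manip.get_obs();print(o["clock"],o["position"],o["ft_force"])
p=manip.camera("scene")
cv2.imwrite("pics/s4.png",cv2.resize(p["frame"][90:190,230:350,::-1],None,fx=6,fy=6,interpolation=cv2.INTER_CUBIC))
E
```

```text
4.8 [0.43717272 0.1219684  0.04634456] [-0.66664603 -0.68803408  0.36298226]
```

View pics/s4.png

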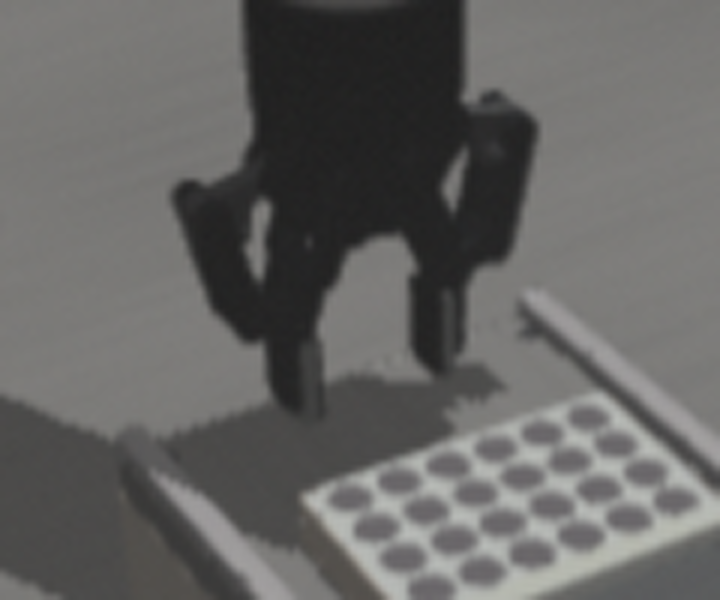

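{"fn": "jog_arm", "kwargs": {"translation": [[10,-0.5,0],[20,-1,0],[29,-1.5,0],[36,-2,0],[41,-2.1,0],[46,-2.4,0],[51,-2.7,0],[56,-2.9,0],[61,-3.2,0],[66,-3.5,0],[71,-3.7,0],[76,-4,0]], "turn": [0,0,0,0,0,0,0,0,0,0,0,0]}}

```text
clock: 5.85
position: [0.5138, 0.118, 0.0466]
ee_rot: [0.027, 1.0, 0.0, -0.0]
ft_force: [-0.3, -0.3, 0.3]
grip_width: 0.59
```

```bash
python3 - <<'E'
from h import *
o=manip.get_obs();print(o["clock"],o["position"],o["ft_force"])
p=manip.camera("scene")
q=manip.camera("top");print([ (r["confidence"],onz(q,r["at"],.07)) for r in manip.pinpoint(q,"plate")])
cv2.imwrite("pics/s5.png",cv2.resize(p["frame"][100:240,250:430,::-1],None,fx=4.2,fy=4.2,interpolation=cv2.INTER_CUBIC))
E
```

```text
5.85 [0.51377937 0.11799438 0.04659715] [-0.33224072 -0.29485691  0.25136526]
[(0.95, array([0.57033835, 0.10870472, 0.07      ]))]
```

View pics/s5.png

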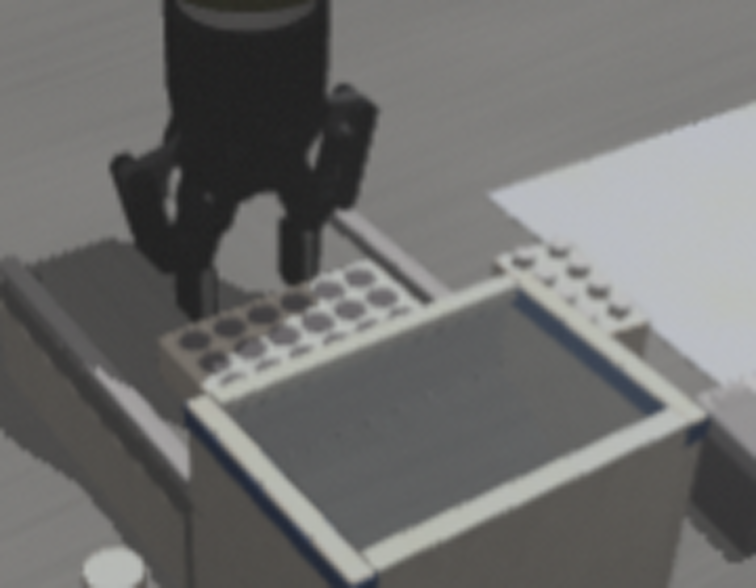

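{"fn": "jog_arm", "kwargs": {"translation": [[4,-0.2,0],[9,-0.5,0],[14,-0.7,0],[19,-1,0],[24,-1.3,0],[29,-1.5,0],[34,-1.8,0],[39,-2,0],[44,-2.3,0],[49,-2.6,0],[54,-2.8,0],[58,-3,0]], "turn": [0,0,0,0,0,0,0,0,0,0,0,0]}}

```text
clock: 7.0
position: [0.5722, 0.1148, 0.0465]
ee_rot: [0.027, 1.0, 0.0, -0.0]
ft_force: [-1.3, -0.3, -0.8]
grip_width: 0.587
```

```bash
python3 - <<'E'
from h import *
o=manip.get_obs();print(o["clock"],o["position"],o["ft_force"])
p=manip.camera("scene")
q=manip.camera("top");print([ (r["confidence"],onz(q,r["at"],.06)) for r in manip.pinpoint(q,"plate")])
a=cv2.resize(p["frame"][100:240,250:430,::-1],(432,336),interpolation=cv2.INTER_CUBIC)
b=cv2.resize(q["frame"][150:290,230:370,::-1],(336,336),interpolation=cv2.INTER_CUBIC)
cv2.imwrite("pics/s6.png",np.hstack([a,b]))
E
```

```text
7.0 [0.57222885 0.11478034 0.04654245] [-1.34501406 -0.26025297 -0.84280872]
[]
```

View pics/s6.png

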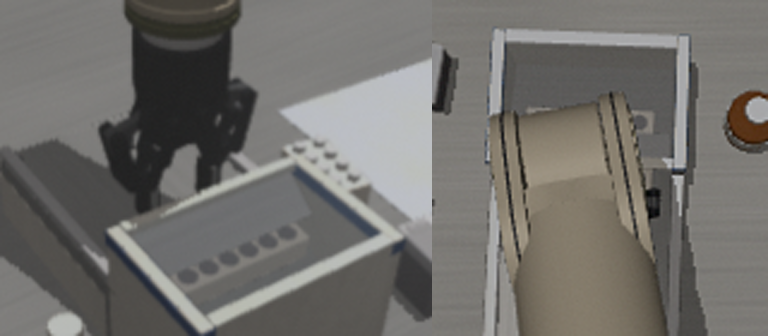

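{"fn": "jog_arm", "kwargs": {"translation": [[4,-0.2,0],[8,-0.4,0],[12,-0.6,0],[16,-0.8,0],[19,-1,0],[21,-1,0],[21,-1,0]], "turn": [0,0,0,0,0,0,0]}}

```text
clock: 7.73
position: [0.5933, 0.1137, 0.0464]
ee_rot: [0.027, 1.0, 0.0, -0.0]
ft_force: [0.3, -0.2, 0.1]
grip_width: 0.586
```

```bash
python3 - <<'E'
from h import *
o=manip.get_obs();print(o["clock"],o["position"],o["ft_force"])
p=manip.camera("scene")
q=manip.camera("top")
a=cv2.resize(p["frame"][100:240,250:430,::-1],(432,336),interpolation=cv2.INTER_CUBIC)
b=cv2.resize(q["frame"][150:290,230:370,::-1],(336,336),interpolation=cv2.INTER_CUBIC)
cv2.imwrite("pics/s7.png",np.hstack([a,b]))
E
```

```text
7.7333 [0.59329433 0.11365374 0.04642851] [ 0.34839688 -0.15885511  0.0806409 ]
```

View pics/s7.png

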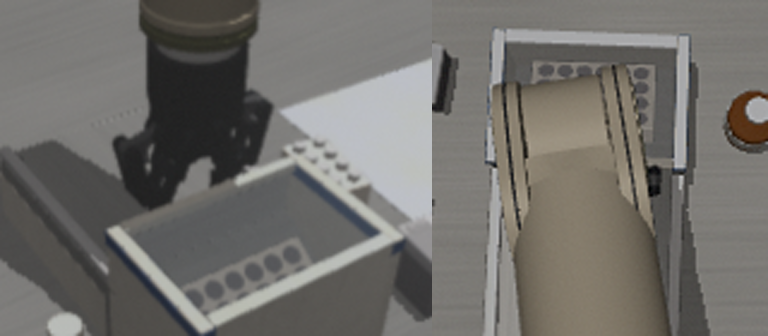

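{"fn": "jog_arm", "kwargs": {"translation": [[-5,0.3,0],[-15,0.8,0],[-30,1.6,0],[-50,2.6,0],[-70,3.7,0],[-90,4.7,0],[-110,5.8,0],[-130,6.8,10],[-140,7.3,30],[-150,8,60],[-150,8,90],[-150,8,110]], "turn": [0,0,0,0,0,0,0,0,0,0,0,0]}}

```text
clock: 8.83
position: [0.4425, 0.122, 0.1591]
ee_rot: [0.027, 1.0, 0.001, 0.001]
ft_force: [0.2, -0.5, 0.2]
grip_width: 0.583
```

{"fn": "jog_arm", "kwargs": {"translation": [[0,20,5],[0,50,10],[0,90,15],[0,130,15],[0,170,15],[0,200,15],[0,220,15],[0,220,15],[0,220,15],[0,220,15]], "turn": [0,0,0,0,0,0,0,0,0,0]}}

```text
clock: 9.67
position: [0.4426, 0.3409, 0.174]
ee_rot: [0.027, 1.0, 0.001, 0.001]
ft_force: [-0.5, -0.3, 0.3]
grip_width: 0.587
```

```bash
python3 - <<'E'
from h import *
o=manip.get_obs();print(o["clock"],o["position"],o["ft_force"])
p=manip.camera("scene")
q=manip.camera("top")
for l,z in dict(plate=.035,tip_box=0,bottle=0,tube_rack=0).items():
  for c in(q,p): print(l,[(round(r["confidence"],2),onz(c,r["at"],z).round(3)) for r in manip.pinpoint(c,l)[:2]])
a=cv2.resize(p["frame"][100:240,250:430,::-1],(432,336),interpolation=cv2.INTER_CUBIC)
b=cv2.resize(q["frame"][150:290,230:370,::-1],(336,336),interpolation=cv2.INTER_CUBIC)
cv2.imwrite("pics/s8.png",np.hstack([a,b]))
E
```

```text
9.6667 [0.44256626 0.34088138 0.1739784 ] [-0.47375379 -0.26361563  0.29912634]
plate [(0.57, array([0.611, 0.111, 0.035]))]
plate []
tip_box [(0.73, array([0.721, 0.294, 0.   ]))]
tip_box [(0.66, array([0.721, 0.284, 0.   ]))]
bottle [(0.66, array([ 0.663, -0.055,  0.   ])), (0.21, array([0.716, 0.294, 0.   ]))]
bottle [(0.9, array([ 0.668, -0.051,  0.   ]))]
tube_rack [(0.73, array([0.549, 0.313, 0.   ]))]
tube_rack [(0.93, array([0.536, 0.321, 0.   ])), (0.42, array([0.72 , 0.287, 0.   ]))]
```

View pics/s8.png

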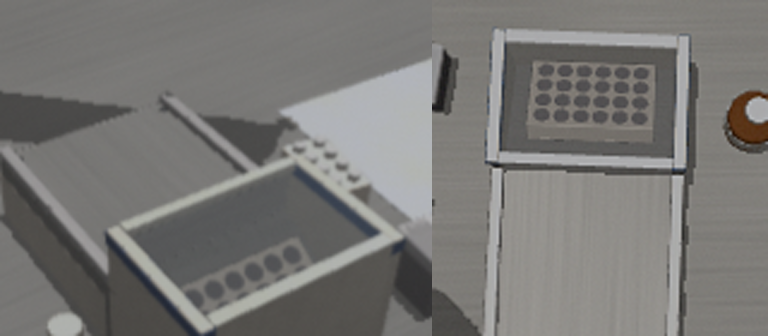

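```bash
python3 -c "
from workcell import manip
print(manip.hand_in())"
```

```text
the job is handed in; nothing more can be done
None
```

I pushed the plate along the deck and in under the flap with the partly open fingertips. It slid down the ramp, and I drew the fingers back, moved the arm clear and handed in at about 9.8 s.

**Last checks:**
- **Plate:** the last pictures show it lying right side up inside the box against the back wall. Its centre is about 65–70 mm past the hinge line by my estimate from the top picture.
- **Flap:** nothing stands under it and it looks closed, but I did not measure its angle.
- **Tip box, bottle and tube rack:** they read within about 15 mm of where they stood. The worst was the tube rack in the scene view, and I put that down to detector noise, because the top view gave about 4 mm.
- **Robot:** force readings stayed at noise level, and the arm was touching nothing at hand-in.

**Checks that disagreed:**
- **Plate detector:** the last top-view reading (0.57 confidence) put the plate at x = 0.611 m, in the doorway. That contradicts the picture, so I rejected it. The scene view did not find the plate at all.
- **Fingertip height:** the visible fingertips were about 35 mm above the reported TCP (the tool point at the end of the fingers). I set the pushing height from the pictures and the force readings instead.

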